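Check in a slide mailer with a hand scanner

TASK

Check in the orange slide mailer: take the yellow-headed scanner from its cradle and hold it steady for a good second with its beam on the middle of the code label on top of the orange mailer, then do the same on the code label behind the one empty place of the tray. Put the scanner back in its cradle the way it lay, then lay the orange mailer, label up, in that empty place, squarely inside its blue outline and in line with the two white mailers. Do not drop either of them, and leave the white mailers, the bottles and the glass dish where they are.

Things in the scene. Friction and masses are not known exactly. Their poses are not given: they have to be found in the camera images.
- scanner: Cordless code scanner, loose, 180 g: black handle, yellow head drooping at its front. Origin on the handle's underside; +x along the handle to the head, z up; handle spans x -65 to 45, y -14 to 14, z 0 to 30 mm; centre of mass x = +8 mm. Grip across y near x = 0, where the cradle's cheeks leave 54 mm clear along x. It lies 36 mm above the cradle's frame, same yaw.
- scan_head: Yellow head, rigid on the handle, 50 x 44 x 30 mm. Origin: centre of its red window, at x 76.6, y 0, z -14.7 mm of the scanner's frame (lowest corner z -21). Its +x is the beam, 65 degrees below the handle's +x; its y (the scanner's y) is the scan line. Reads when a label's centre is 30 to 70 mm before the window, within 10 mm of the beam, and the scanner is held still (under 20 mm/s) for 0.8 s.
- cradle: Grey fixed cradle, 110 x 60 mm base. Origin under it on the desk, below the scanner's origin when that is home; x along the scanner's handle towards the head. Saddle top at 36 mm, 24 mm wide; two pairs of cheeks (x -51 to -33 and 21 to 39 mm, rising to 46 mm) with 36 mm between them guide the 28 mm handle.
- mailer: The orange slide mailer, loose, 84 x 34 x 20 mm (x, y, z), about 50 g; a white code label 60 x 26 mm, long along x, on its top, its bars spread along x. Origin at the centre of its underside.
- mailer_label (a point): Centre of the orange mailer's label, 20.6 mm above its underside; normal = the mailer's z. To read any label the beam must be within 40 degrees of its normal, and the scan line within 20 degrees of its long direction (either way round), so as to cross all the bars.
- tray: Fixed aluminium tray 130 x 245 mm (x, y), floor 4 mm above the desk, rim 10 mm high. Three places outlined in blue (93 x 42 mm, long along x), centred at x = -14 mm and y = -75, 0, +75 mm. Behind each place (at x = +45 mm) lies a flat code label 20 x 50 mm, long along y. Origin under its centre on the desk.
- slot: The empty one of the tray's three places: origin on the tray floor at the centre of its outline, axes as the tray's.
- slot_label (a point): Centre of the code label that belongs to the empty place, 59 mm from the place's centre along +x, flat on the tray floor; long along the tray's y, normal up.
- stored_a: White slide mailer already in the tray, loose, same shape and frame as the orange one.
- stored_b: The other white slide mailer in the tray, loose, same shape and frame.
- amber_bottle: Large amber bottle with a blue cap, loose, 57 mm across, 122 mm tall, origin under its centre. Stands beside the orange mailer, on either side.
- petri: Glass dish, loose, 57 mm across, 12 mm high, origin under its centre. On the other side of the orange mailer.
- clear_bottle: Clear bottle with a blue cap, loose, 35 mm across, 81 mm tall, origin under its centre. Stands behind the work, on the desk's glass sheet (5.6 mm above the desk).
Not all that is in view belongs to the job. What is meant by the amber_bottle is not purple, and is the larger of those in its own colour.

How it is judged:
On the way, in this order (a step that is already met when the one before it is completed fails the run):
1. with the scanner held still in the fingers, the beam reads the label on the orange mailer for 0.8 s (x of mailer_label in the frame of scan_head between 0.03 and 0.07 m and y of mailer_label in the frame of scan_head between -0.012 and 0.012 m and z of mailer_label in the frame of scan_head between -0.01 and 0.01 m and angle between the x axis of scan_head and the z axis of mailer, either way round below 0.7 rad and angle between the y axis of scan_head and the x axis of mailer, either way round below 0.35 rad and linear speed of scanner below 0.02 m/s and angular speed of scanner below 0.15 rad/s and contact force between the fingers and scanner above 0.5 N), for 0.8 s.
2. with the scanner held still in the fingers, the beam reads the label behind the empty place for 0.8 s (x of slot_label in the frame of scan_head between 0.03 and 0.07 m and y of slot_label in the frame of scan_head between -0.012 and 0.012 m and z of slot_label in the frame of scan_head between -0.01 and 0.01 m and angle between the x axis of scan_head and the z axis of slot, either way round below 0.7 rad and angle between the y axis of scan_head and the y axis of slot, either way round below 0.35 rad and linear speed of scanner below 0.02 m/s and angular speed of scanner below 0.15 rad/s and contact force between the fingers and scanner above 0.5 N), for 0.8 s.
3. the scanner lies in its cradle, head to the front, let go (x of scanner in the frame of cradle between -0.015 and 0.015 m and y of scanner in the frame of cradle between -0.008 and 0.008 m and z of scanner in the frame of cradle between 0.033 and 0.041 m and angle between the x axis of scanner and the x axis of cradle, either way round below 0.15 rad and angle between scanner's own z axis and vertical below 0.15 rad and contact force between the fingers and scanner below 0.05 N and linear speed of scanner below 0.02 m/s and x of scan_head in the frame of cradle above 0.05 m), for 0.2 s.
4. the orange mailer lies flat and square in the empty place, label up, let go (x of mailer in the frame of slot between -0.007 and 0.007 m and y of mailer in the frame of slot between -0.006 and 0.006 m and z of mailer in the frame of slot between -0.003 and 0.004 m and angle between the x axis of mailer and the x axis of slot, either way round below 0.12 rad and angle between mailer's own z axis and vertical below 0.1 rad and contact force between the fingers and mailer below 0.05 N and linear speed of mailer below 0.02 m/s), for 0.2 s.
At the end, for the whole second after the job is handed in: Scanner at rest in its cradle as before (15 mm along, 8 mm across, 0.15 rad, head to the front); orange mailer at rest, label up, in the formerly empty place (7 mm along, 6 mm across, 0.12 rad); both let go; white mailers, bottles and dish within 20 mm of where they were (all of step 3 and all of step 4 and distance of each of stored_a, stored_b, amber_bottle, petri, clear_bottle from where it was at the start of the episode below 0.02 m and angle between each of stored_a, stored_b, amber_bottle, petri, clear_bottle's own z axis and vertical below 0.15 rad); the robot touches nothing.
It fails at once if a white mailer, a bottle or the glass dish is pushed more than 20 mm or tipped over (distance of any of stored_a, stored_b, amber_bottle, petri, clear_bottle from where it was at the start of the episode above 0.02 m or angle between any of stored_a, stored_b, amber_bottle, petri, clear_bottle's own z axis and vertical above 0.5 rad).
It fails at once if the orange mailer is dropped or thrown (contact force between the fingers and mailer below 0.01 N and linear speed of mailer above 0.5 m/s).
It fails at once if the scanner is dropped or thrown (contact force between the fingers and scanner below 0.01 N and linear speed of scanner above 0.5 m/s).
It also fails if it takes over 72 s, if anything falls off the work surface, if the arm or the gripper's body presses on something with over 40 N, if the wrist force passes 120 N, or if a joint passes its speed limit or range.

ROBOT

A 7-joint arm with a two-finger parallel gripper is mounted at the origin on a cart in front of the work surface, level with it; the furniture and walls round the work are solid. World frame = base frame: x ahead of the robot, y to its left, z up, the work surface at z = 0. Lengths are in m, angles in rad, forces in N, time in s.
With the tool pointing down it reaches from about 0.4 to 0.85 m from the base axis. Payload 10.4 kg.
Tool frame: the origin (TCP) lies at the very end of the fingers, on their centre line; the grasp point (between the pads) lies 19 mm behind it; z points along the fingers, y is the line along which they close (so a half turn about z gives the same grasp; the last joint's range is limited). The gripper opens to 85 mm and grips with 20 to 120 N. Pads are 22 mm wide; open, the fingers measure 114 mm over their backs; the gripper's body (76 mm by 85 mm) begins 54 mm behind the grasp point. The pads swing forward as they close: fully open they stand 13 mm farther back than shut.
Start: joints at [-1.354, 0.332, -0.065, 1.46, 0.022, 1.35, -0.088], TCP at [0.148, 0.607, 0.231] pointing down, gripper open.
Joint ranges: [-2.6, 2.6], [-0.5, 2.12], [-1.47, 1.34], [0.16, 2.42], [-1.27, 4.41], [0.06, 2.06], [-2.6, 2.6]. Speed limits (rad/s): [2.22, 2.22, 2.79, 2.79, 3.14, 3.14, 3.14].

INTERFACE

Orientations are given as a unit quaternion [w, x, y, z].
In Python, from rig import manip gives the robot as it stands.
- The arm moves only by the tool send_rows, never from a script. Its argument "steps" is a list that holds one entry, the list of rows, each a list of 5 numbers: the shift along the tool's x, y, z in m, then the turn about the tool's z in rad, then the closure, from 0 (fully open) to 1 (shut). A call has 1 to 5 rows; each row is the pose to reach, as a shift and turn from the pose commanded when the call began, along the tool's axes at that moment; what a row does not reach only later rows make up. A row lasts 1/8 s, in which the tool goes at most 62.5 mm and 10.7 degrees, less where a joint would pass 70% of its speed; a pose out of reach is approached as far as the arm can. A call with a gripper value outside its range is refused whole. The fingers move at their own pace and stop on an object; "squeeze" is the grip in N (left out, the last holds). Time passes only in rows, so rows that repeat a pose let the fingers close. It gives the time, the measured TCP pose, the force, the opening and the grip force at its end, in the units of the state.
- manip.get_state(): the state, without advancing time (a new reading comes with each control period).
- manip.get_image(name): name is "side" or "top" or "wrist"; returns a dict with "frame" (400x640x3 uint8, blue, green, red), "vertical_fov" (degrees; the focal length in pixels is half the picture's height over the tangent of half this angle, whatever the lens; pixels are square), "cx", "cy" (the principal point, pixels), "camera_from_world" (4x4, takes a point from world to camera coordinates). Camera axes: x right, y up, looking along -z (the intrinsics and any distortion apply to the point x, -y, -z); pixel columns grow to the right and rows downward; lengths in m; the calibration is good to about 2 mm. A picture is of the moment at which its call begins. There is no depth.
- manip.finish_job(): hands the job in; it is judged then, once.
Trained networks look in the newest picture that a camera, given by its name, has taken for a name from the list of things; names that differ only in an ending like _2 or _b are one class to them, and where a whole thing is asked for, a point or a joint stands for the part that bears it (a point fixed in the world has none). Each returns a list of dicts, best first, with "score" (0 to 1); they miss things now and then, are a little off and sometimes report something else, mostly with a low value. They report only what shows in the picture. A call takes as long as a camera call. They do not tell look-alikes from the thing itself.
- manip.recognise(target, camera): "centre" ([x, y, z] in m, in the coordinates of the camera as it stood for that picture, good to about 4 mm: the middle of the surface that is visible of it).
The state is a dict: "t": time; "joints": joint angles; "joint_vel": joint speeds; "effort": joint torques, N m; "tcp_pos": TCP position; "tool_rot": TCP orientation; "ft_force": force on the tool from outside, world axes, zero at the start; "moment": the same for the moment, N m; "gripper_width": opening from 0.0 (shut) to 1.0 (fully open); "finger_force": force on a finger pad.
Only numpy, scipy, OpenCV 4.12 (cv2) and the standard library are available. Lean on these libraries where they do the work, as an engineer would, in place of code of your own. Each camera call takes 0.05 s, during which the arm holds its last target. There are 200 camera calls.

## Working session

There is one attempt and no reset: what is moved stays moved. The work goes in short steps, Python scripts to look and compute and a tool call to move; the robot and the scene stay as the last step left them, time stands still between calls to the robot, and variables do not carry over. Pictures are saved under pics/ and viewed, at most 10 in all, crops included, and the job is handed in when it is done.

Besides the shell and the picture viewer there is one more tool, called after "Request:" in YAML: its name, and indented under it one key for each argument. send_rows: Moves the arm, as the interface text tells. Its arguments: {"type":"object","properties":{"steps":{"type":"array"},"squeeze":{"type":"number"}},"required":["steps"]}

```bash
mkdir -p pics; cat > h.py <<'E'
import numpy as np, cv2
from rig import manip
from scipy.spatial.transform import Rotation as R
def cam(n):
    d=manip.get_image(n); d['f']=200/np.tan(np.radians(d['vertical_fov'])/2); return d
def proj(d,p):
    c=d['camera_from_world']@np.append(p,1); return d['cx']+d['f']*c[0]/-c[2], d['cy']-d['f']*c[1]/-c[2]
def ray(d,u,v):
    T=np.linalg.inv(d['camera_from_world']); r=T[:3,:3]@np.array([(u-d['cx'])/d['f'],-(v-d['cy'])/d['f'],-1]); return T[:3,3],r
def onz(d,u,v,z):
    o,r=ray(d,u,v); return o+r*(z-o[2])/r[2]
def w(d,c): return (np.linalg.inv(d['camera_from_world'])@np.append(c,1))[:3]
E
cat > a.py <<'E'
from h import *
s=manip.get_state(); print({k:np.round(v,3) for k,v in s.items() if k in('t','tcp_pos','tool_rot','gripper_width','joints')})
for n in ('top','side','wrist'):
    d=cam(n); cv2.imwrite(f'pics/{n}0.png',d['frame']); print(n,d['f'],d['cx'],d['cy'],{k:v for k,v in d.items() if k not in('frame','camera_from_world')}, np.round(np.linalg.inv(d['camera_from_world'])[:3,3],3))
    for t in ('scanner','scan_head','cradle','mailer','mailer_label','tray','slot','slot_label','stored_a','amber_bottle','petri','clear_bottle'):
        for q in manip.recognise(t,n)[:4]:
            p=w(d,q['centre']); print(t,round(q['score'],2),np.round(p,3),np.round(proj(d,p)))
E
python3 a.py
```

```text
{'t': np.float64(0.0), 'joints': array([-1.354,  0.333, -0.065,  1.461,  0.022,  1.35 , -0.088]), 'tcp_pos': array([0.148, 0.607, 0.231]), 'tool_rot': array([-0.   ,  0.12 ,  0.993, -0.001]), 'gripper_width': np.float64(0.999)}
top 448.25166707370863 317.8404231360087 198.0600685249722 {'vertical_fov': 48.09074797278173, 'cx': 317.8404231360087, 'cy': 198.0600685249722, 'f': np.float64(448.25166707370863)} [0.481 0.072 0.964]
scanner 0.72 [ 0.67  -0.037  0.066] [363. 179.]
scanner 0.54 [0.638 0.265 0.087] [211. 188.]
scan_head 0.74 [ 0.716 -0.034  0.069] [362. 156.]
cradle 0.77 [ 0.64  -0.023  0.006] [353. 198.]
mailer 0.83 [0.66  0.184 0.02 ] [257. 185.]
mailer 0.31 [0.46  0.098 0.027] [294. 280.]
mailer_label 0.61 [0.665 0.181 0.017] [258. 182.]
tray 0.68 [0.478 0.176 0.006] [257. 270.]
stored_a 0.74 [0.461 0.098 0.025] [294. 280.]
stored_a 0.68 [0.451 0.249 0.025] [220. 283.]
stored_a 0.37 [ 0.717 -0.032  0.069] [361. 156.]
amber_bottle 0.94 [0.639 0.267 0.086] [211. 187.]
petri 0.56 [0.689 0.091 0.005] [301. 174.]
petri 0.26 [0.639 0.266 0.091] [211. 186.]
clear_bottle 0.78 [0.78
[... 717 characters left out ...]
0.178 0.017] [379. 192.]
slot 0.47 [0.488 0.166 0.005] [321. 159.]
stored_a 0.91 [0.468 0.094 0.026] [293. 161.]
stored_a 0.71 [0.459 0.241 0.022] [336. 135.]
amber_bottle 0.77 [ 0.665 -0.165  0.071] [250. 254.]
amber_bottle 0.73 [0.66  0.263 0.063] [403. 158.]
amber_bottle 0.57 [0.753 0.244 0.054] [428. 185.]
petri 0.97 [ 0.691  0.089 -0.006] [356. 223.]
clear_bottle 0.75 [ 0.804 -0.008  0.056] [363. 260.]
wrist 316.6528228966286 321.6745254828815 200.7597575369567 {'vertical_fov': 64.55355046819253, 'cx': 321.6745254828815, 'cy': 200.7597575369567, 'f': np.float64(316.6528228966286)} [0.067 0.626 0.374]
slot 0.28 [0.419 0.264 0.013] [145. 391.]
stored_a 0.51 [0.418 0.265 0.014] [144. 391.]
```

View pics/top0.png

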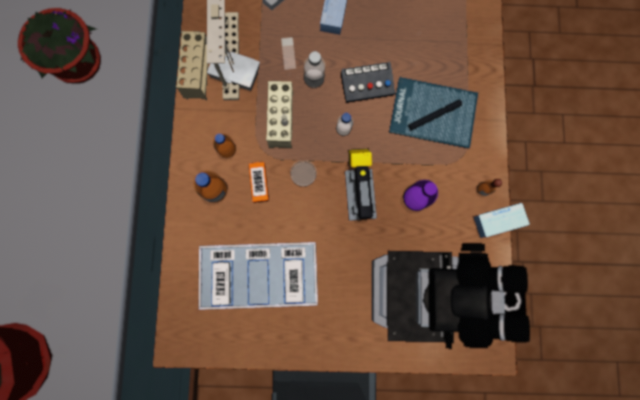

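View pics/side0.png

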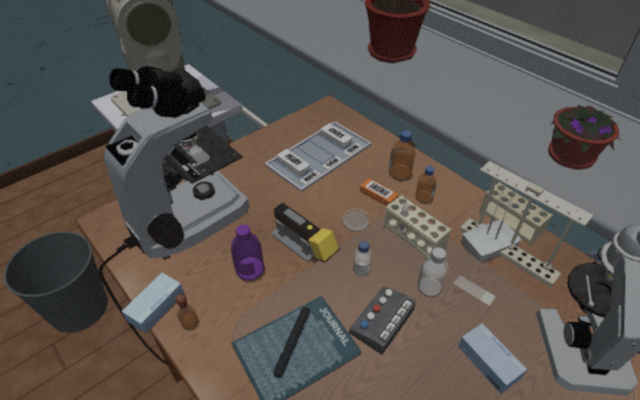

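Top view candidates:
- **Scanner:** the black/yellow object at (361,180). The pen on the journal at (435,115) only resembles it.
- **Mailer:** the orange one at (259,182), as against the white ones at (220,283) and (294,280).
- **Empty place:** the middle of the tray at (258,280), with its label at (258,254).
- **Amber bottle:** the large one at (211,187). The small ones at (225,145) and (488,188) and the purple one at (421,195) are not it.
- **Clear bottle:** the one at (345,124), not the grey-capped one at (314,68).

Next I move the wrist camera over the work.

Request:
send_rows:
  steps:
    - [[-0.045,-0.034,-0.014,0.18,0],[-0.09,-0.068,-0.028,0.36,0],[-0.134,-0.102,-0.042,0.54,0],[-0.179,-0.136,-0.056,0.72,0],[-0.223,-0.17,-0.07,0.9,0]]

```text
t: 2.58
tcp_pos: [0.3257, 0.3874, 0.302]
tool_rot: [-0.0, 0.542, 0.84, 0.0]
ft_force: [1.0, 0.3, 0.2]
gripper_width: 1.0
finger_force: 0.0
```

```bash
cat > go.py <<'E'
# go.py x y z psi_deg : shift/turn from the present pose to the wanted TCP pose (tool x at world angle psi)
import sys; from h import *
s=manip.get_state(); q=s['tool_rot']; M=R.from_quat([q[1],q[2],q[3],q[0]]).as_matrix()
x,y,z,a=map(float,sys.argv[1:5]); psi=np.arctan2(M[1,0],M[0,0])
d=M.T@(np.array([x,y,z])-s['tcp_pos']); t=(psi-np.radians(a)+np.pi)%(2*np.pi)-np.pi
print('tcp',np.round(s['tcp_pos'],4),'psi',round(np.degrees(psi),2),'shift',np.round(d,4),'turn',round(t,4),'j',np.round(s['joints'],2),'t',s['t'])
E
python3 go.py 0.5 0.17 0.32 0
```

```text
tcp [0.3257 0.3874 0.302 ] psi 114.35 shift [-0.2699  0.0692 -0.0181] turn 1.9958 j [-1.13  0.03  0.17  1.67 -0.01  1.44 -0.53] t 2.575
```

Request:
send_rows:
  steps:
    - [[-0.054,0.014,-0.004,0.18,0],[-0.108,0.028,-0.007,0.36,0],[-0.162,0.042,-0.011,0.54,0],[-0.216,0.055,-0.014,0.72,0],[-0.27,0.069,-0.018,0.9,0]]

```text
t: 3.2
tcp_pos: [0.501, 0.171, 0.3197]
tool_rot: [-0.0, 0.854, 0.521, 0.0]
ft_force: [0.0, 0.6, 0.7]
gripper_width: 1.004
finger_force: 0.0
```

Request:
send_rows:
  steps:
    - [[0,0,0,0.18,0],[0,0,0,0.36,0],[0,0,0,0.54,0],[0,0,0,0.72,0],[0,0,0,0.9,0]]

```text
t: 3.82
tcp_pos: [0.5001, 0.1726, 0.3194]
tool_rot: [-0.0, 0.995, 0.098, 0.0]
ft_force: [-0.2, 0.0, 0.3]
gripper_width: 1.002
finger_force: 0.0
```

```bash
python3 go.py 0.62 0.1 0.32 0; cat > b.py <<'E'
import sys; from h import *
d=cam('wrist'); k=sys.argv[1]; cv2.imwrite(f'pics/w{k}.png',d['frame']); np.savez(f'w{k}.npz',**d)
print(np.round(np.linalg.inv(d['camera_from_world']),3))
for t in ('scanner','mailer','tray','stored_a','amber_bottle','petri','cradle'):
    for q in manip.recognise(t,'wrist')[:2]:
        p=w(d,q['centre']); print(t,round(q['score'],2),np.round(p,3),np.round(proj(d,p)))
E
python3 b.py 1
```

```text
tcp [0.5001 0.1726 0.3194] psi 11.22 shift [ 0.1034  0.0945 -0.0006] turn 0.1959 j [-0.88  0.08  0.5   1.59 -0.04  1.48 -1.76] t 3.825
[[ 0.195  0.928  0.317  0.581]
 [-0.981  0.185  0.063  0.188]
 [-0.    -0.323  0.946  0.462]
 [ 0.     0.     0.     1.   ]]
scanner 0.84 [ 0.669 -0.032  0.063] [525.  52.]
mailer 0.16 [0.45  0.248 0.021] [263. 178.]
tray 0.73 [ 0.479  0.177 -0.   ] [316. 166.]
stored_a 0.93 [0.463 0.103 0.032] [364. 191.]
stored_a 0.76 [0.451 0.246 0.019] [265. 178.]
amber_bottle 0.84 [0.637 0.263 0.091] [262.  22.]
amber_bottle 0.59 [ 0.639 -0.134  0.068] [598.  98.]
petri 0.97 [0.693 0.082 0.002] [420.  20.]
cradle 0.59 [ 0.648 -0.023  0.009] [487.  73.]
```

Request:
send_rows:
  steps:
    - [[0.05,0.04,0,0.1,0],[0.09,0.08,0,0.196,0],[0.132,0.11,0,0.196,0],[0.132,0.11,0,0.196,0],[0.132,0.11,0,0.196,0]]

```text
t: 4.85
tcp_pos: [0.6513, 0.0915, 0.319]
tool_rot: [-0.0, 1.0, 0.003, -0.0]
ft_force: [0.0, 0.5, 0.0]
gripper_width: 0.997
finger_force: 0.0
```

```bash
python3 go.py 0.62 0.1 0.32 0; python3 b.py 2; python3 -c "
import cv2,numpy as np
a=cv2.imread('pics/w1.png');b=cv2.imread('pics/w2.png')
cv2.imwrite('pics/w2b.png',cv2.resize(b,(800,500),interpolation=cv2.INTER_CUBIC))"
```

```text
tcp [0.6513 0.0915 0.319 ] psi 0.38 shift [-0.0313 -0.0087 -0.001 ] turn 0.0066 j [-0.63  0.42  0.62  1.24 -0.24  1.55 -1.61] t 4.85
[[ 0.007  0.946  0.323  0.734]
 [-1.     0.007  0.002  0.091]
 [-0.    -0.324  0.946  0.461]
 [ 0.     0.     0.     1.   ]]
scanner 0.77 [ 0.69  -0.033  0.063] [422. 131.]
tray 0.97 [ 0.485  0.169 -0.   ] [273. 254.]
stored_a 0.64 [0.465 0.098 0.026] [316. 273.]
stored_a 0.64 [0.477 0.236 0.019] [229. 264.]
amber_bottle 0.78 [0.654 0.264 0.087] [178. 162.]
amber_bottle 0.77 [ 0.649 -0.142  0.083] [512. 167.]
petri 0.59 [ 0.692  0.083 -0.003] [328. 124.]
petri 0.19 [0.469 0.1   0.027] [315. 271.]
cradle 0.79 [ 0.653 -0.018  0.005] [397. 152.]
cradle 0.71 [0.469 0.098 0.025] [316. 270.]
```

View pics/w2b.png

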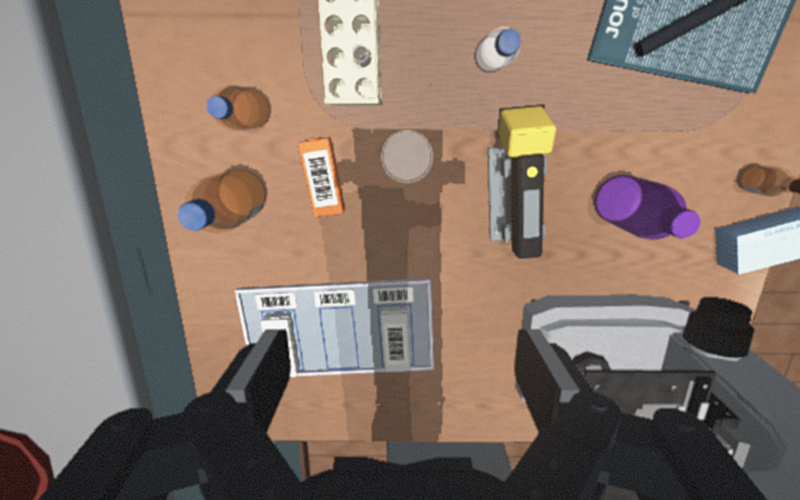

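View pics/w1.png

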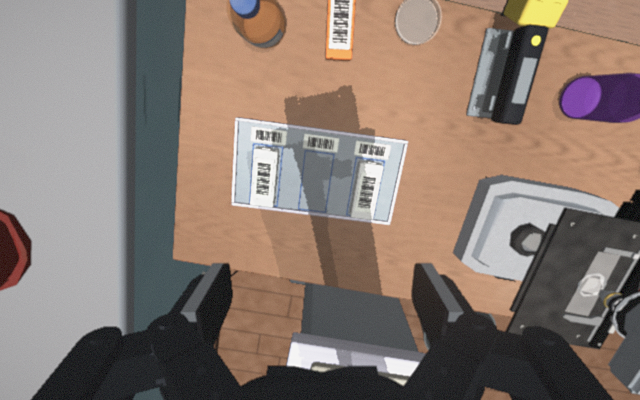

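View 2 (800x500) shows the scanner handle at (527,205) with its head at (526,130), the mailer at (320,177), the dish at (406,156), the amber bottle at (240,195) and the slot label at (334,298). View 1 shows the slot label at (320,143) and the same empty middle place. I'll triangulate these.

```bash
cat > m.py <<'E'
from h import *
D={k:dict(np.load(f'w{k}.npz')) for k in '12'}
def blob(mask,seed):
    n,l,st,c=cv2.connectedComponentsWithStats(mask); k=l[int(seed[1]),int(seed[0])]
    if k==0: return None
    pts=np.argwhere(l==k)[:,::-1].astype(np.float32); return cv2.minAreaRect(pts),len(pts)
def tri(obs):
    A=[];b=[]
    for d,(u,v) in obs:
        o,r=ray(d,u,v); r/=np.linalg.norm(r); P=np.eye(3)-np.outer(r,r); A.append(P);b.append(P@o)
    x=np.linalg.lstsq(np.vstack(A),np.hstack(b),rcond=None)[0]
    return x,[np.round(np.array(proj(d,x))-uv,1) for d,uv in obs]
def lab(d,s):
    g=cv2.cvtColor(d['frame'],cv2.COLOR_BGR2HSV); m=((g[...,2]>(190 if len(s)<3 else s[2]))&(g[...,1]<50)).astype(np.uint8)
    m=cv2.morphologyEx(m,cv2.MORPH_CLOSE,np.ones((5,5))); m=cv2.morphologyEx(m,cv2.MORPH_OPEN,np.ones((5,5))); return blob(m,s)
if __name__=='__main__':
    for n,s1,s2 in (('L',(255,135),(209,240)),('M',(320,143,150),(267,238,150)),('R',(371,150,150),(314,236,120))):
        for k,s in (('1',s1),('2',s2)):
            g=cv2.cvtColor(D[k]['frame'],cv2.COLOR_BGR2HSV); print(n,k,'patch V range',g[s[1]-4:s[1]+5,s[0]-10:s[0]+11,2].min(),g[s[1]-4:s[1]+5,s[0]-10:s[0]+11,2].max(),lab(D[k],s))
    for k in '12':
        f=D[k]['frame']; h=cv2.cvtColor(f,cv2.COLOR_BGR2HSV)
        m=cv2.inRange(h,(5,180,150),(15,255,255)); m=cv2.morphologyEx(m,cv2.MORPH_CLOSE,np.ones((13,13)))
        n,l,st,c=cv2.connectedComponentsWithStats(m); 
        for i in range(1,n):
            if st[i,4]>150: print('orange',k,st[i],cv2.minAreaRect(np.argwhere(l==i)[:,::-1].astype(np.float32)))
        m=cv2.inRange(h,(22,180,120),(34,255,255)); n,l,st,c=cv2.connectedComponentsWithStats(m)
        for i in range(1,n):
            if st[i,4]>20: print('yellow',k,st[i],np.round(c[i],1))
        m=cv2.inRange(h,(0,0,0),(179,255,55))
        print('dark',k,blob(m,(422,165) if k=='2' else (525,62)))
    for a,b in (((256.5,129.5),(243,226.5)),):pass
    c=cv2.resize(D['1']['frame'][100:240,220:420],(800,560),interpolation=cv2.INTER_CUBIC); cv2.imwrite('pics/c1.png',c)
E
python3 m.py
```

```text
L 1 patch V range 75 250 (((267.81341552734375, 165.1051483154297), (71.01758575439453, 91.85970306396484), 2.6025619506835938), 4584)
L 2 patch V range 57 250 None
M 1 patch V range 60 177 None
M 2 patch V range 54 244 (((243.06495666503906, 264.4288635253906), (72.06195831298828, 107.43453216552734), 87.39744567871094), 6086)
R 1 patch V range 64 246 (((375.9599914550781, 179.27999877929688), (52.04306411743164, 86.83271789550781), 8.130102157592773), 3621)
R 2 patch V range 49 152 None
dark 1 None
dark 2 None
```

View pics/c1.png

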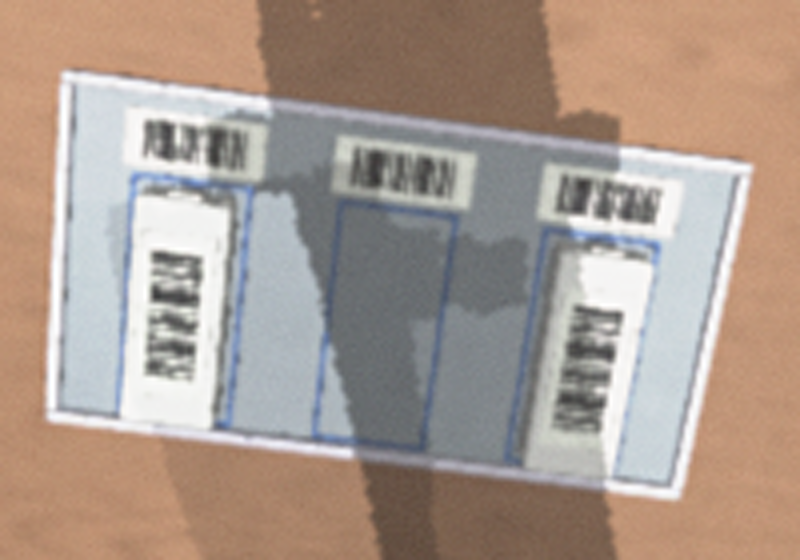

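```bash
cat > m2.py <<'E'
from m import *
for n,a,b in (('L',(268.9,135.8),(220,240)),('M',(320.9,143.1),(267.4,238.6)),('R',(372.9,149.9),(314.4,236.4))):
    x,e=tri([(D['1'],a),(D['2'],b)]); print(n,np.round(x,4),e, np.round(onz(D['1'],*a,.004),4),np.round(onz(D['2'],*b,.004),4))
for q in ((340,202),(460,215),(425,447),(315,437)): print('outline',np.round(onz(D['1'],q[0]/4+220,q[1]/4+100,.004),4))
h=cv2.cvtColor(D['2']['frame'],cv2.COLOR_BGR2HSV)
for n,u,v in (('orange',256,114),('yellow',421,102),('handle',422,195),('handle',413,150),('desk',380,200)): print(n,h[v-1:v+2,u-1:u+2].reshape(-1,3).mean(0))
E
python3 m2.py
cat > c.py <<'E'
from h import *
a=dict(np.load('w2.npz'))['frame']
l=cv2.resize(a[100:180,225:295],None,fx=6,fy=6,interpolation=cv2.INTER_CUBIC)
r=cv2.resize(a[75:210,380:450],None,fx=4,fy=4,interpolation=cv2.INTER_CUBIC)
o=np.zeros((560,720,3),np.uint8);o[:480,:420]=l;o[:540,430:710]=r;cv2.imwrite('pics/c2.png',o)
E
python3 c.py
```

```text
L [0.5097 0.2515 0.0035] [array([-0.4, -0.4]), array([0.4, 0.2])] [0.5093 0.2508 0.004 ] [0.5103 0.252  0.004 ]
M [0.5138 0.1761 0.0052] [array([-0., -0.]), array([0., 0.])] [0.5136 0.176  0.004 ] [0.5133 0.1763 0.004 ]
R [0.5194 0.1012 0.008 ] [array([-0.1, -0.1]), array([0.1, 0.1])] [0.5187 0.1002 0.004 ] [0.5177 0.1015 0.004 ]
outline [0.4987 0.1965 0.004 ]
outline [0.5025 0.1529 0.004 ]
outline [0.4117 0.1474 0.004 ]
outline [0.4075 0.1898 0.004 ]
orange [ 14.88888889 150.77777778 242.44444444]
yellow [ 26.11111111 140.44444444 227.        ]
handle [94.55555556 19.22222222 66.88888889]
handle [14.88888889 54.22222222 54.55555556]
desk [ 12.11111111  99.66666667 173.55555556]
```

View pics/c2.png

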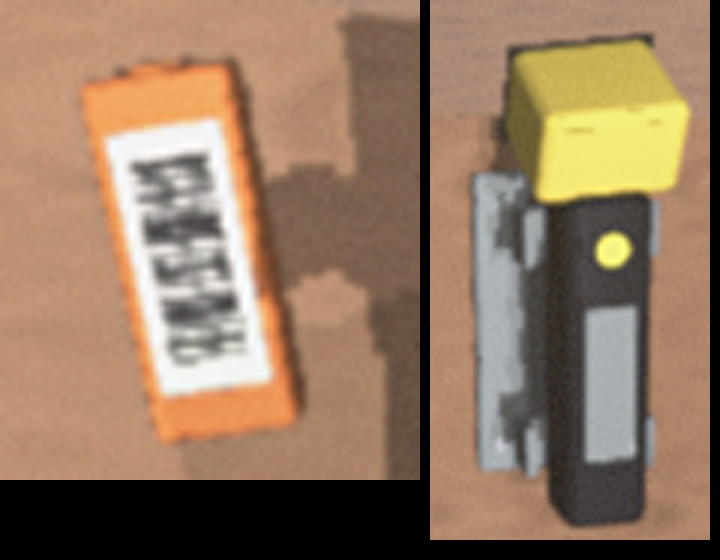

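The crop confirms the orange mailer: label corners at about (103,137), (222,118), (272,378) and (160,397) in the crop. The scanner lies in the grey cradle with its head pointing away from the robot, and the handle's right edge runs from (652,200) to (645,515).

```bash
cat > m3.py <<'E'
from m import *
d=D['2']; c=[]
for q in ((103,137),(222,118),(272,378),(160,397)): c.append(onz(d,q[0]/6+225,q[1]/6+100,.0206))
c=np.array(c); print(np.round(c,4),'centre',c.mean(0).round(4)); ax=c[0]+c[1]-c[2]-c[3]; print('len',np.linalg.norm(ax)/2,'yaw',np.degrees(np.arctan2(ax[1],ax[0])))
f=lambda q,z:onz(d,(q[0]-430)/4+380,q[1]/4+75,z)
for n,q,z in (('edge front',(652,200),.066),('edge rear',(645,515),.066),('rear L',(565,520),.066),('base L front',(475,175),.006),('base L rear',(480,470),.006),('cheek fl',(535,210),.046),('cheek rl',(533,425),.046),('cheekR f',(655,205),.046),('cheekR r',(650,420),.046)): print(n,np.round(f(q,z),4))
t=cam('top'); h=cv2.cvtColor(t['frame'],cv2.COLOR_BGR2HSV)
m=cv2.inRange(h,(3,140,190),(20,255,255)); m=cv2.morphologyEx(m,cv2.MORPH_CLOSE,np.ones((15,15))); n,l,st,cc=cv2.connectedComponentsWithStats(m)
for i in range(1,n):
    if st[i,4]>100: r=cv2.minAreaRect(np.argwhere(l==i)[:,::-1].astype(np.float32)); print('top orange',r, np.round(onz(t,*r[0],.018),4)); x,e=tri([(t,r[0]),(d,(np.mean([103,222,272,160])/6+225,np.mean([137,118,378,397])/6+100))]); print('tri',x,e)
E
python3 m3.py; python3 go.py 0.62 -0.035 0.17 2
```

```text
[[0.6942 0.1991 0.0206]
 [0.6986 0.172  0.0206]
 [0.6391 0.1634 0.0206]
 [0.6344 0.1901 0.0206]] centre [0.6666 0.1811 0.0206]
len 0.06030220997103918 yaw 8.384347941715216
edge front [ 0.6974 -0.0476  0.066 ]
edge rear [ 0.5956 -0.0579  0.066 ]
rear L [ 0.5937 -0.0316  0.066 ]
base L front [ 0.6999 -0.0059  0.006 ]
base L rear [ 0.5921 -0.0162  0.006 ]
cheek fl [ 0.6921 -0.0175  0.046 ]
cheek rl [ 0.6207 -0.0235  0.046 ]
cheekR f [ 0.694  -0.0558  0.046 ]
cheekR r [ 0.6227 -0.063   0.046 ]
tcp [0.6513 0.0916 0.3196] psi 0.36 shift [-0.0322  0.1265  0.1495] turn -0.0285 j [-0.63  0.42  0.62  1.24 -0.24  1.55 -1.61] t 5.3
```

Request:
send_rows:
  steps:
    - [[-0.01,0.04,0.04,-0.03,0],[-0.02,0.08,0.08,-0.06,0],[-0.032,0.12,0.13,-0.09,0],[-0.032,0.127,0.15,-0.09,0],[-0.032,0.127,0.15,-0.09,0]]

```text
t: 5.92
tcp_pos: [0.6192, -0.0366, 0.1681]
tool_rot: [-0.0, 0.999, 0.047, -0.001]
ft_force: [0.8, 0.1, 1.0]
gripper_width: 0.998
finger_force: 0.0
```

```bash
cat > c3.py <<'E'
from h import *
d=cam('wrist'); np.savez('w3.npz',**d); a=d['frame'].copy()
cv2.imwrite('pics/w3.png',cv2.resize(a[60:360,180:500],(800,750))[:600])
E
python3 c3.py;python3 go.py 0.62 -0.035 0.17 2
```

```text
tcp [ 0.6203 -0.0356  0.1695] psi 5.48 shift [-0.0002 -0.0006 -0.0005] turn 0.0608 j [-0.49  0.41  0.62  1.58 -0.25  1.23 -1.31] t 5.975
```

View pics/w3.png

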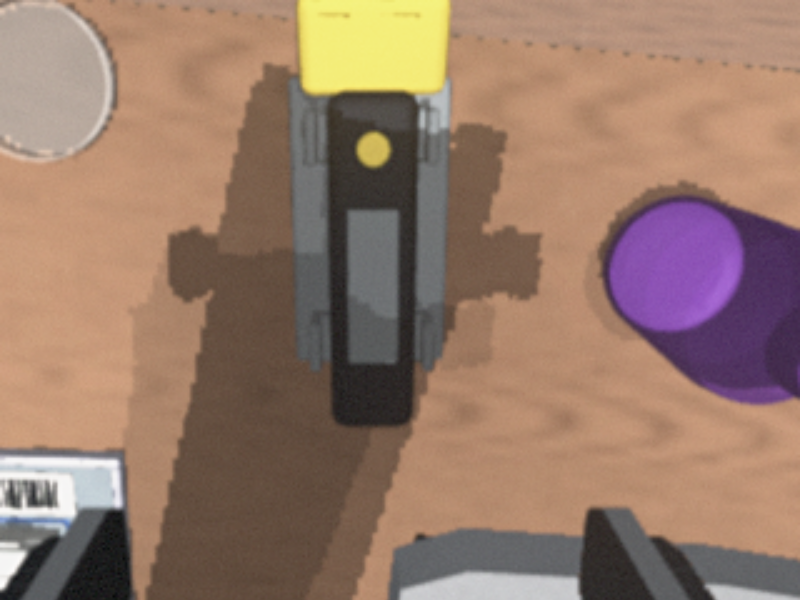

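The close view shows the scanner lined up with the tool: handle centre line at crop column 373, rear end at (372,424), front cheeks at rows 105–163 and rear cheeks at rows 312–368.

```bash
cat > m4.py <<'E'
from m import *
d=dict(np.load('w3.npz'))
g=lambda q:(q[0]/2.5+180,q[1]/2.5+60)
for n,q,z in (('handle rear',(372,424),.066),('handle rear z.04',(372,424),.038),('line front',(373,110),.066),('line rear',(372.5,415),.066),('fcheekL39',(314,105),.046),('fcheekL21',(316,163),.046),('rcheekL-33',(317,312),.046),('rcheekL-51',(316,368),.046),('fcR39',(431,105),.046),('fcR21',(429,163),.046),('rcR-33',(429,312),.046),('rcR-51',(429,368),.046)): print(n,np.round(onz(d,*g(q),z),4))
b=D['2']; f=lambda q:((q[0]-430)/4+380,q[1]/4+75)
for n,p,q in (('rear mid',(605,524),(372,424)),('patch TL',(585,312),(346,209)),('patch TR',(637,305),(400,209)),('patch BL',(587,463),(347,362)),('patch BR',(634,457),(397,363)),('button',(613,250),(373,149))):
    x,e=tri([(b,f(p)),(d,g(q))]); print(n,np.round(x,4),e)
E
python3 m4.py
```

```text
handle rear [ 0.593  -0.0456  0.066 ]
handle rear z.04 [ 0.5806 -0.0475  0.038 ]
line front [ 0.6938 -0.0356  0.066 ]
line rear [ 0.5963 -0.0455  0.066 ]
fcheekL39 [ 0.6928 -0.0172  0.046 ]
fcheekL21 [ 0.6749 -0.0193  0.046 ]
rcheekL-33 [ 0.6245 -0.0236  0.046 ]
rcheekL-51 [ 0.6039 -0.0249  0.046 ]
fcR39 [ 0.6964 -0.0544  0.046 ]
fcR21 [ 0.6784 -0.056   0.046 ]
rcR-33 [ 0.6282 -0.0623  0.046 ]
rcR-51 [ 0.6077 -0.0649  0.046 ]
rear mid [ 0.5916 -0.0459  0.0632] [array([-0. , -0.1]), array([0. , 0.2])]
patch TL [ 0.6638 -0.0303  0.0679] [array([ 0.1, -0.4]), array([-0.1,  0.7])]
patch TR [ 0.6655 -0.0468  0.0663] [array([ 0. , -0.1]), array([-0. ,  0.2])]
patch BL [ 0.6153 -0.0352  0.0704] [array([-0.1, -0.4]), array([0. , 0.7])]
patch BR [ 0.6159 -0.0515  0.0671] [array([0., 0.]), array([-0., -0.])]
button [ 0.6827 -0.0367  0.0685] [array([ 0. , -0.1]), array([-0. ,  0.2])]
```

Request:
send_rows:
  steps:
    - [[0.018,0.004,0.02,-0.006,0],[0.036,0.0075,0.05,-0.006,0],[0.036,0.0075,0.09,-0.006,0],[0.036,0.0075,0.12,-0.006,0],[0.036,0.0075,0.1355,-0.006,0]]
  squeeze: 60

```text
t: 6.6
tcp_pos: [0.6573, -0.0384, 0.0335]
tool_rot: [-0.0, 0.999, 0.052, 0.0]
ft_force: [-0.7, 0.4, 1.2]
gripper_width: 1.003
finger_force: 0.0
```

Request:
send_rows:
  steps:
    - [[0,0,0,0,0],[0,0,0,0,0.4],[0,0,0,0,0.6],[0,0,0,0,0.8],[0,0,0,0,0.9]]

```text
t: 7.22
tcp_pos: [0.6573, -0.0399, 0.0346]
tool_rot: [-0.0, 0.999, 0.051, 0.001]
ft_force: [0.3, 0.9, 5.1]
gripper_width: 0.314
finger_force: 60.4
```

```bash
python3 go.py 0.657 -0.0395 0.034 5.8
```

```text
tcp [ 0.6573 -0.0399  0.0346] psi 5.84 shift [-0.0003 -0.0004  0.0006] turn 0.0006 j [-0.41  0.63  0.55  1.59 -0.37  1.03 -1.22] t 7.225
```

Request:
send_rows:
  steps:
    - [[0,0,-0.015,0,0.9],[0,0,-0.04,0,0.9],[0,0,-0.07,0,0.9],[0.005,-0.02,-0.095,-0.15,0.9],[0.012,-0.04,-0.11,-0.32,0.9]]

```text
t: 7.85
tcp_pos: [0.665, 0.0011, 0.1461]
tool_rot: [0.0, 0.977, 0.211, 0.001]
ft_force: [0.1, -0.2, -2.1]
gripper_width: 0.322
finger_force: 59.4
```

```bash
python3 go.py 0.6809 0.0845 0.14 98.4
```

```text
tcp [0.665  0.0011 0.1461] psi 24.41 shift [ 0.0489 -0.0694  0.0061] turn -1.2913 j [-0.45  0.51  0.52  1.48 -0.26  1.22 -1.03] t 7.85
```

Request:
send_rows:
  steps:
    - [[0.01,-0.014,0,-0.17,0.9],[0.02,-0.028,0,-0.34,0.9],[0.03,-0.042,0,-0.51,0.9],[0.04,-0.056,0,-0.68,0.9],[0.049,-0.069,0.006,-0.85,0.9]]

```text
t: 8.48
tcp_pos: [0.6814, 0.0844, 0.1389]
tool_rot: [0.0, 0.803, 0.596, 0.0]
ft_force: [0.0, 0.3, -2.0]
gripper_width: 0.316
finger_force: 59.4
```

```bash
python3 go.py 0.6809 0.0845 0.0792 98.4
```

```text
tcp [0.6814 0.0844 0.1389] psi 73.18 shift [-0.0001 -0.0006  0.0597] turn -0.4402 j [-0.42  0.54  0.34  1.41 -0.18  1.22 -0.37] t 8.475
```

Request:
send_rows:
  steps:
    - [[0,-0.0006,0.005,-0.16,0.9],[0,-0.0006,0.015,-0.32,0.9],[0,-0.0006,0.03,-0.44,0.9],[0,-0.0006,0.047,-0.44,0.9],[0,-0.0006,0.0597,-0.44,0.9]]

```text
t: 9.1
tcp_pos: [0.6802, 0.0841, 0.0771]
tool_rot: [-0.0, 0.657, 0.754, -0.0]
ft_force: [0.2, 0.2, -1.4]
gripper_width: 0.318
finger_force: 59.4
```

```bash
python3 go.py 0.6809 0.0845 0.0792 98.4; cat > v.py <<'E'
import sys; from h import *
# predicted head window & beam point vs what the wrist camera shows
d=cam('wrist'); k=sys.argv[1]; np.savez(f'w{k}.npz',**d); cv2.imwrite(f'pics/w{k}.png',d['frame'])
for t in ('scan_head','mailer_label','mailer','slot_label','tray'):
    for q in manip.recognise(t,'wrist')[:2]:
        p=w(d,q['centre']); print(t,round(q['score'],2),np.round(p,4),np.round(proj(d,p)))
E
python3 v.py 5
```

```text
tcp [0.6802 0.0841 0.0771] psi 97.91 shift [ 0.0003  0.0007 -0.0021] turn -0.0085 j [-0.36  0.58  0.24  1.46 -0.15  1.12  0.05] t 9.1
scan_head 0.98 [0.6692 0.148  0.1083] [318. 147.]
mailer_label 0.57 [0.6685 0.1824 0.0191] [326.  63.]
mailer 0.65 [0.6716 0.186  0.0219] [333.  57.]
slot_label 0.63 [0.4979 0.1574 0.0044] [52. 67.]
slot_label 0.32 [0.6763 0.1356 0.1082] [332. 183.]
tray 0.69 [0.6679 0.183  0.0164] [325.  62.]
tray 0.61 [0.5039 0.1378 0.0025] [ 67. 101.]
```

View pics/w5.png

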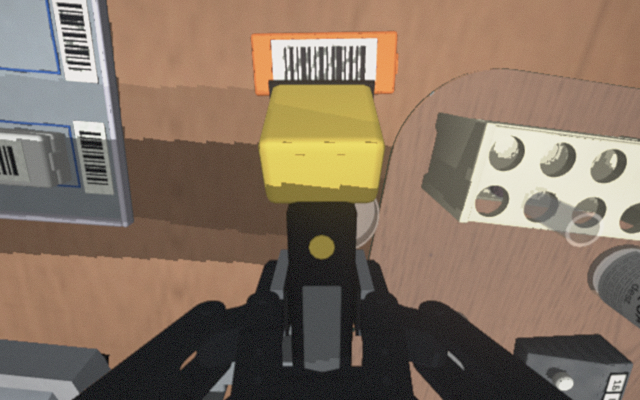

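The label (columns 269–379, middle 324) sits squarely ahead of the head (middle 321). I'll hold here.

Request:
send_rows:
  steps:
    - [[0,0,-0.001,0,0.9],[0,0,-0.001,0,0.9],[0,0,-0.001,0,0.9],[0,0,-0.001,0,0.9],[0,0,-0.001,0,0.9]]

```text
t: 10.02
tcp_pos: [0.6806, 0.0843, 0.0791]
tool_rot: [-0.0, 0.656, 0.755, 0.0]
ft_force: [0.2, 0.0, -1.7]
gripper_width: 0.322
finger_force: 59.4
```

Request:
send_rows:
  steps:
    - [[0,0,0,0,0.9],[0,0,0,0,0.9],[0,0,0,0,0.9],[0,0,0,0,0.9],[0,0,0,0,0.9]]

```text
t: 10.65
tcp_pos: [0.6806, 0.0842, 0.0791]
tool_rot: [-0.0, 0.656, 0.755, 0.0]
ft_force: [-0.2, 0.0, -2.1]
gripper_width: 0.317
finger_force: 59.4
```

Request:
send_rows:
  steps:
    - [[0,0,0,0,0.9],[0,0,0,0,0.9],[0,0,0,0,0.9],[0,0,-0.01,0,0.9],[0,0,-0.04,0,0.9]]

```text
t: 11.28
tcp_pos: [0.6796, 0.0841, 0.1185]
tool_rot: [-0.001, 0.656, 0.755, -0.001]
ft_force: [0.5, 0.6, -1.8]
gripper_width: 0.318
finger_force: 59.4
```

```bash
python3 go.py 0.4162 0.1707 0.14 3.2
```

```text
tcp [0.6796 0.0841 0.1185] psi 98.08 shift [ 0.1227 -0.2487 -0.0208] turn 1.6559 j [-0.36  0.54  0.25  1.43 -0.14  1.19  0.04] t 11.275
```

Request:
send_rows:
  steps:
    - [[0,0,-0.01,0.16,0.9],[0,0,-0.02,0.33,0.9],[0.005,-0.02,-0.02,0.5,0.9],[0.02,-0.05,-0.02,0.67,0.9],[0.04,-0.09,-0.02,0.85,0.9]]

```text
t: 11.9
tcp_pos: [0.5855, 0.1112, 0.1398]
tool_rot: [0.0, 0.91, 0.415, 0.001]
ft_force: [0.3, 0.8, -1.6]
gripper_width: 0.316
finger_force: 59.6
```

```bash
python3 go.py 0.4162 0.1707 0.14 3.2
```

```text
tcp [0.5855 0.1112 0.1398] psi 49.0 shift [-0.0661 -0.1668 -0.0004] turn 0.7993 j [-0.6   0.35  0.41  1.68 -0.15  1.15 -0.87] t 11.9
```

Request:
send_rows:
  steps:
    - [[-0.013,-0.033,0,0.16,0.9],[-0.026,-0.066,0,0.32,0.9],[-0.039,-0.1,0,0.48,0.9],[-0.053,-0.134,0,0.64,0.9],[-0.066,-0.167,0.01,0.8,0.9]]

```text
t: 12.52
tcp_pos: [0.4157, 0.1706, 0.1303]
tool_rot: [-0.001, 1.0, 0.028, 0.001]
ft_force: [-0.5, -0.2, -2.9]
gripper_width: 0.32
finger_force: 59.6
```

```bash
python3 go.py 0.4162 0.1707 0.0626 3.2
```

```text
tcp [0.4157 0.1706 0.1303] psi 3.23 shift [0.0003 0.     0.0677] turn 0.0006 j [-0.89  0.02  0.41  2.05 -0.01  1.07 -1.99] t 12.525
```

Request:
send_rows:
  steps:
    - [[0.0005,0,0.02,0,0.9],[0.0005,0,0.04,0,0.9],[0.0005,0,0.06,0,0.9],[0.0005,0,0.0677,0,0.9],[0.0005,0,0.0677,0,0.9]]

```text
t: 13.15
tcp_pos: [0.4167, 0.1698, 0.0617]
tool_rot: [-0.0, 1.0, 0.031, -0.0]
ft_force: [0.4, -0.3, -0.8]
gripper_width: 0.316
finger_force: 59.6
```

```bash
python3 go.py 0.4162 0.1707 0.0626 3.2; python3 v.py 6; python3 - <<'E'
from h import *
d=dict(np.load('w6.npz'))
print(proj(d,(0.5137,0.1761,.004)))
E
```

```text
tcp [0.4167 0.1698 0.0617] psi 3.53 shift [-0.0005 -0.0009 -0.0009] turn 0.0058 j [-0.88  0.13  0.41  2.11 -0.06  0.91 -1.94] t 13.15
scan_head 0.6 [0.4836 0.1737 0.0948] [321. 141.]
tray 0.76 [0.5012 0.1802 0.0043] [312.  88.]
(np.float64(320.3015309986795), np.float64(66.19329123850972))
```

View pics/w6.png

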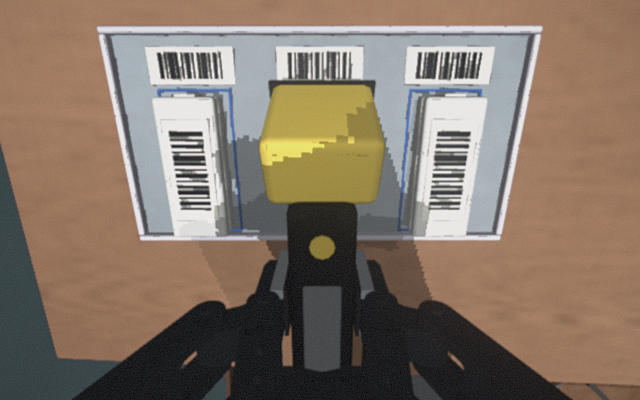

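The slot label is centred at (321,65), exactly ahead of the head (predicted (320,66)). I'll hold here.

Request:
send_rows:
  steps:
    - [[0,0,-0.001,0,0.9],[0,0,-0.001,0,0.9],[0,0,-0.001,0,0.9],[0,0,-0.001,0,0.9],[0,0,-0.001,0,0.9]]

```text
t: 14.08
tcp_pos: [0.4166, 0.1699, 0.0624]
tool_rot: [-0.0, 1.0, 0.031, -0.0]
ft_force: [-0.0, 0.1, -1.4]
gripper_width: 0.318
finger_force: 59.6
```

Request:
send_rows:
  steps:
    - [[0,0,0,0,0.9],[0,0,0,0,0.9],[0,0,0,0,0.9],[0,0,0,0,0.9],[0,0,0,0,0.9]]

```text
t: 14.7
tcp_pos: [0.4166, 0.1699, 0.0624]
tool_rot: [-0.0, 1.0, 0.031, -0.0]
ft_force: [0.2, -0.8, -1.5]
gripper_width: 0.319
finger_force: 59.6
```

Request:
send_rows:
  steps:
    - [[0,0,0,0,0.9],[0,0,-0.02,0,0.9],[0,0,-0.05,0,0.9],[0,0,-0.085,0,0.9],[0.02,0.01,-0.1,0,0.9]]

```text
t: 15.32
tcp_pos: [0.4373, 0.1622, 0.1644]
tool_rot: [-0.001, 0.999, 0.032, 0.001]
ft_force: [-0.2, -0.1, -2.0]
gripper_width: 0.317
finger_force: 59.6
```

```bash
python3 go.py 0.6573 -0.0399 0.165 5.84
```

```text
tcp [0.4373 0.1622 0.1644] psi 3.66 shift [ 0.2066  0.2157 -0.0008] turn -0.038 j [-0.88  0.02  0.44  1.97 -0.01  1.15 -1.95] t 15.325
```

Request:
send_rows:
  steps:
    - [[0.045,0.03,0,-0.01,0.9],[0.095,0.07,0,-0.02,0.9],[0.14,0.12,0,-0.03,0.9],[0.18,0.17,0,-0.038,0.9],[0.2066,0.2157,0,-0.038,0.9]]

```text
t: 15.95
tcp_pos: [0.6581, -0.0421, 0.1619]
tool_rot: [-0.0, 0.999, 0.051, -0.0]
ft_force: [0.8, 0.3, -1.1]
gripper_width: 0.32
finger_force: 59.6
```

Request:
send_rows:
  steps:
    - [[0,0,0.01,0,0.9],[0,0,0.03,0,0.9],[0,0,0.05,0,0.9],[0,0,0.065,0,0.9],[0,0,0.07,0,0.9]]

```text
t: 16.58
tcp_pos: [0.656, -0.0406, 0.091]
tool_rot: [-0.0, 0.999, 0.05, -0.001]
ft_force: [-0.4, -0.4, -1.5]
gripper_width: 0.321
finger_force: 59.7
```

```bash
python3 go.py 0.6573 -0.0399 0.0346 5.84
```

```text
tcp [ 0.656  -0.0406  0.091 ] psi 5.78 shift [ 0.0015 -0.0005  0.0564] turn -0.0011 j [-0.42  0.56  0.57  1.55 -0.32  1.13 -1.25] t 16.575
```

Request:
send_rows:
  steps:
    - [[0.0013,-0.0005,0.015,0,0.9],[0.0013,-0.0005,0.03,0,0.9],[0.0013,-0.0005,0.04,0,0.9],[0.0013,-0.0005,0.045,0,0.9],[0.0013,-0.0005,0.045,0,0.9]]

```text
t: 17.2
tcp_pos: [0.6579, -0.0409, 0.0472]
tool_rot: [-0.0, 0.999, 0.05, -0.0]
ft_force: [-0.6, 0.2, -1.6]
gripper_width: 0.318
finger_force: 59.7
```

```bash
python3 go.py 0.6573 -0.0399 0.0346 5.84
```

```text
tcp [ 0.6579 -0.0409  0.0472] psi 5.71 shift [-0.0005 -0.001   0.0126] turn -0.0023 j [-0.41  0.61  0.55  1.58 -0.35  1.05 -1.24] t 17.2
```

Request:
send_rows:
  steps:
    - [[-0.0003,-0.001,0.004,-0.002,0.9],[-0.0003,-0.001,0.007,-0.002,0.9],[-0.0003,-0.001,0.01,-0.002,0.9],[-0.0003,-0.001,0.0115,-0.002,0.9],[-0.0003,-0.001,0.0125,-0.002,0.9]]

```text
t: 17.82
tcp_pos: [0.6576, -0.0398, 0.0348]
tool_rot: [-0.0, 0.999, 0.051, -0.0]
ft_force: [-0.0, 0.3, -1.9]
gripper_width: 0.32
finger_force: 59.7
```

Request:
send_rows:
  steps:
    - [[0,0,0,0,0.9],[0,0,0,0,0.9]]

```text
t: 18.08
tcp_pos: [0.6577, -0.0398, 0.035]
tool_rot: [-0.0, 0.999, 0.051, 0.0]
ft_force: [0.4, -0.9, -1.1]
gripper_width: 0.318
finger_force: 59.7
```

Request:
send_rows:
  steps:
    - [[0,0,0.001,0,0.9],[0,0,0.001,0,0.9]]

```text
t: 18.32
tcp_pos: [0.6578, -0.0398, 0.0346]
tool_rot: [-0.0, 0.999, 0.051, 0.0]
ft_force: [-3.3, 0.7, 4.8]
gripper_width: 0.313
finger_force: 60.7
```

Request:
send_rows:
  steps:
    - [[0,0,0,0,0.65],[0,0,0,0,0.6],[0,0,0,0,0.5],[0,0,0,0,0.3],[0,0,0,0,0]]

```text
t: 18.95
tcp_pos: [0.6576, -0.0398, 0.0339]
tool_rot: [-0.0, 0.999, 0.051, -0.0]
ft_force: [-0.4, -0.9, -0.7]
gripper_width: 0.889
finger_force: 0.0
```

Request:
send_rows:
  steps:
    - [[0,0,0,0,0],[0,0,0,0,0],[0,0,0,0,0],[0,0,-0.01,0,0],[0,0,-0.03,0,0]]

```text
t: 19.58
tcp_pos: [0.6572, -0.0398, 0.0645]
tool_rot: [0.0, 0.999, 0.051, -0.0]
ft_force: [0.5, -0.4, 0.4]
gripper_width: 1.0
finger_force: 0.0
```

Request:
send_rows:
  steps:
    - [[0,0,-0.03,0,0],[0,0,-0.06,0,0],[0,0,-0.09,0,0],[-0.02,0,-0.11,0,0],[-0.04,0,-0.11,0,0]]

```text
t: 20.2
tcp_pos: [0.6185, -0.0445, 0.1774]
tool_rot: [-0.0, 0.999, 0.051, 0.002]
ft_force: [-0.2, 0.2, -0.2]
gripper_width: 0.998
finger_force: 0.0
```

```bash
cat > c7.py <<'E'
from h import *
d=cam('wrist'); np.savez('w7.npz',**d)
cv2.imwrite('pics/w7.png',cv2.resize(d['frame'][60:360,180:500],(800,750))[:600])
E
python3 c7.py; python3 go.py 0.664 0.181 0.17 8.4
```

```text
tcp [ 0.6162 -0.0451  0.1765] psi 5.74 shift [ 0.0702 -0.2202  0.0068] turn -0.0464 j [-0.48  0.39  0.62  1.59 -0.24  1.24 -1.29] t 20.25
```

View pics/w7.png

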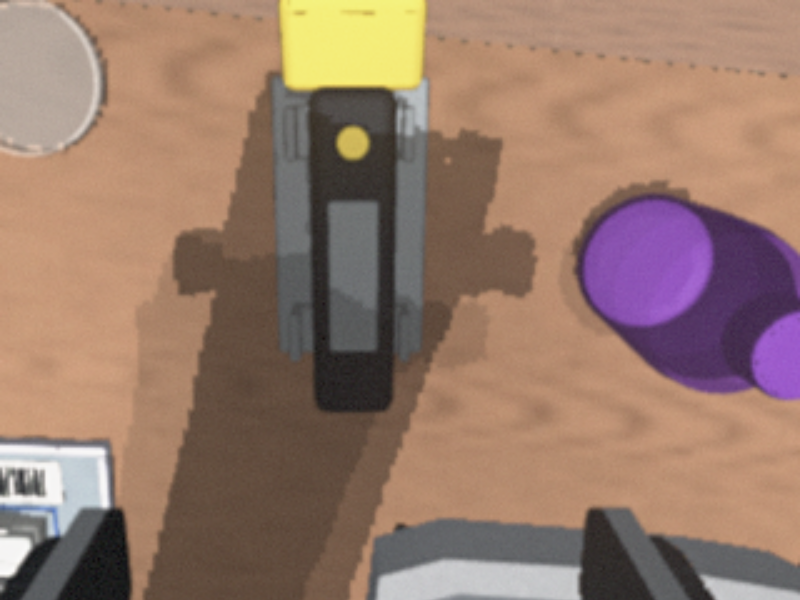

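The scanner is back home between its cheeks with the handle straight (rear end at (353,410), rear cheeks ending at row 357). Next is the mailer.

Request:
send_rows:
  steps:
    - [[0.006,-0.045,-0.01,-0.046,0],[0.014,-0.1,-0.02,-0.046,0.2],[0.022,-0.155,-0.02,-0.046,0.4],[0.028,-0.2,-0.02,-0.046,0.4],[0.034,-0.2175,-0.02,-0.046,0.4]]

```text
t: 20.88
tcp_pos: [0.6293, 0.1799, 0.1947]
tool_rot: [-0.001, 0.997, 0.076, 0.0]
ft_force: [-0.5, -0.5, -0.6]
gripper_width: 0.601
finger_force: 0.0
```

Request:
send_rows:
  steps:
    - [[0,0,0,0,0.4],[0,0,0,0,0.4]]

```text
t: 21.12
tcp_pos: [0.63, 0.1734, 0.1944]
tool_rot: [0.0, 0.997, 0.072, 0.0]
ft_force: [-0.3, 0.0, -0.5]
gripper_width: 0.601
finger_force: 0.0
```

```bash
cat > m8.py <<'E'
import sys; from h import *
k=sys.argv[1]; d=cam('wrist'); np.savez(f'w{k}.npz',**d); h=cv2.cvtColor(d['frame'],cv2.COLOR_BGR2HSV)
m=cv2.inRange(h,(8,130,120),(19,255,255)); m=cv2.morphologyEx(m,cv2.MORPH_OPEN,np.ones((3,3))); m=cv2.morphologyEx(m,cv2.MORPH_CLOSE,np.ones((5,5)))
n,l,st,c=cv2.connectedComponentsWithStats(m)
for i in range(1,n):
    if st[i,4]>300:
        # label = light hole inside the orange outline
        cs,_=cv2.findContours((l==i).astype(np.uint8),cv2.RETR_EXTERNAL,cv2.CHAIN_APPROX_NONE); hull=np.zeros_like(m); cv2.drawContours(hull,[cv2.convexHull(np.vstack(cs))],-1,255,-1)
        wm=cv2.bitwise_and(hull,cv2.inRange(h,(0,0,120),(179,90,255))); wm=cv2.morphologyEx(wm,cv2.MORPH_CLOSE,np.ones((15,15))); pts=np.argwhere(wm>0)[:,::-1].astype(np.float32)
        print(st[i],'n white',len(pts))
        if len(pts)<200: continue
        r=cv2.minAreaRect(cv2.convexHull(pts)); P=np.array([onz(d,*q,.0206) for q in cv2.boxPoints(r)]); e=[P[1]-P[0],P[2]-P[1]]; L=max(e,key=np.linalg.norm); L=L*np.sign(L[0])
        print('label centre',P.mean(0).round(4),'sides',[round(np.linalg.norm(v),4) for v in e],'yaw',np.degrees(np.arctan2(L[1],L[0])).round(1))
for q in manip.recognise('amber_bottle','wrist')[:2]+manip.recognise('mailer','wrist')[:1]: print(q['score'],w(d,q['centre']).round(3))
cv2.imwrite(f'pics/w{k}.png',d['frame'])
E
python3 m8.py 8; python3 go.py 0.6670 0.1814 0.1 8.4
```

```text
[ 228   23   44   48 1249] n white 25
[ 300   94   36   87 1090] n white 1669
label centre [0.6668 0.1823 0.0206] sides [np.float64(0.0259), np.float64(0.0599)] yaw 8.9
[ 185  118   65   57 2507] n white 0
0.9 [0.656 0.263 0.095]
0.71 [0.735 0.251 0.064]
0.8 [0.676 0.184 0.021]
tcp [0.6297 0.174  0.1942] psi 8.33 shift [ 0.0379 -0.002   0.0942] turn -0.0013 j [-0.73  0.45  0.53  1.46 -0.23  1.3  -1.6 ] t 21.275
```

Request:
send_rows:
  steps:
    - [[0.03,-0.0025,0.02,-0.005,0.4],[0.038,-0.0025,0.06,-0.005,0.4],[0.038,-0.0025,0.1,-0.005,0.4],[0.038,-0.0025,0.13,-0.005,0.4],[0.038,-0.0025,0.145,-0.005,0.4]]

```text
t: 21.9
tcp_pos: [0.6661, 0.1829, 0.0473]
tool_rot: [0.0, 0.997, 0.076, -0.001]
ft_force: [0.9, -0.8, 0.9]
gripper_width: 0.6
finger_force: 0.0
```

```bash
python3 go.py 0.6670 0.182 0.004 8.7
```

```text
tcp [0.6661 0.1829 0.0473] psi 8.69 shift [0.0009 0.001  0.0433] turn -0.0002 j [-0.66  0.66  0.48  1.47 -0.32  1.09 -1.54] t 21.9
```

Request:
send_rows:
  steps:
    - [[0.001,0.0005,0.02,0,0.4],[0.001,0.0005,0.035,0,0.4],[0.001,0.0005,0.04,0,0.4],[0.001,0.0005,0.042,0,0.4],[0.001,0.0005,0.042,0,0.4]]
  squeeze: 30

```text
t: 22.52
tcp_pos: [0.6681, 0.1837, 0.0074]
tool_rot: [-0.0, 0.997, 0.076, 0.0]
ft_force: [-0.4, -0.3, 0.4]
gripper_width: 0.597
finger_force: 0.0
```

Request:
send_rows:
  steps:
    - [[0,0,0,0,0.5],[0,0,0,0,0.6],[0,0,0,0,0.7],[0,0,0,0,0.8],[0,0,0,0,0.8]]

```text
t: 23.15
tcp_pos: [0.6681, 0.184, 0.0075]
tool_rot: [-0.0, 0.997, 0.076, 0.0]
ft_force: [-0.7, -1.0, 6.0]
gripper_width: 0.388
finger_force: 31.4
```

Request:
send_rows:
  steps:
    - [[0,0,-0.01,0,0.8],[0,0,-0.03,0,0.8],[0,0,-0.06,0,0.8],[0,0,-0.095,0,0.8],[0,0,-0.12,0,0.8]]

```text
t: 23.78
tcp_pos: [0.6684, 0.1836, 0.1301]
tool_rot: [-0.0, 0.997, 0.076, 0.001]
ft_force: [0.4, -0.6, -0.5]
gripper_width: 0.39
finger_force: 30.7
```

```bash
python3 go.py 0.4564 0.1725 0.11 3.2
```

```text
tcp [0.6684 0.1836 0.1301] psi 8.74 shift [-0.2113 -0.0212  0.0196] turn 0.0967 j [-0.68  0.58  0.51  1.41 -0.29  1.22 -1.56] t 23.775
```

Request:
send_rows:
  steps:
    - [[-0.035,-0.004,0,0.02,0.8],[-0.085,-0.008,0,0.04,0.8],[-0.135,-0.013,0.005,0.06,0.8],[-0.18,-0.018,0.01,0.08,0.8],[-0.2113,-0.0212,0.0196,0.0967,0.8]]

```text
t: 24.4
tcp_pos: [0.4543, 0.1726, 0.1084]
tool_rot: [-0.001, 1.0, 0.028, 0.0]
ft_force: [-0.0, 0.6, 1.0]
gripper_width: 0.389
finger_force: 30.7
```

Request:
send_rows:
  steps:
    - [[0,0,0.01,0,0.8],[0,0,0.03,0,0.8],[0,0,0.04,0,0.8],[0,0,0.04,0,0.8],[0,0,0.04,0,0.8]]

```text
t: 25.02
tcp_pos: [0.4564, 0.1725, 0.0679]
tool_rot: [-0.0, 1.0, 0.028, 0.0]
ft_force: [0.3, 0.4, 0.2]
gripper_width: 0.388
finger_force: 30.7
```

```bash
python3 go.py 0.4564 0.1725 0.0115 3.2; python3 - <<'E'
from h import *
d=cam('wrist'); np.savez('w9.npz',**d); cv2.imwrite('pics/w9.png',cv2.resize(d['frame'][20:320,120:520],(800,600)))
print(proj(d,(0.5137,0.1761,.004)))
E
```

```text
tcp [0.4564 0.1725 0.0679] psi 3.19 shift [-0.      0.      0.0564] turn -0.0001 j [-0.94  0.21  0.54  2.02 -0.13  0.94 -1.85] t 25.025
(np.float64(320.17734158465635), np.float64(134.0178775726147))
```

View pics/w9.png

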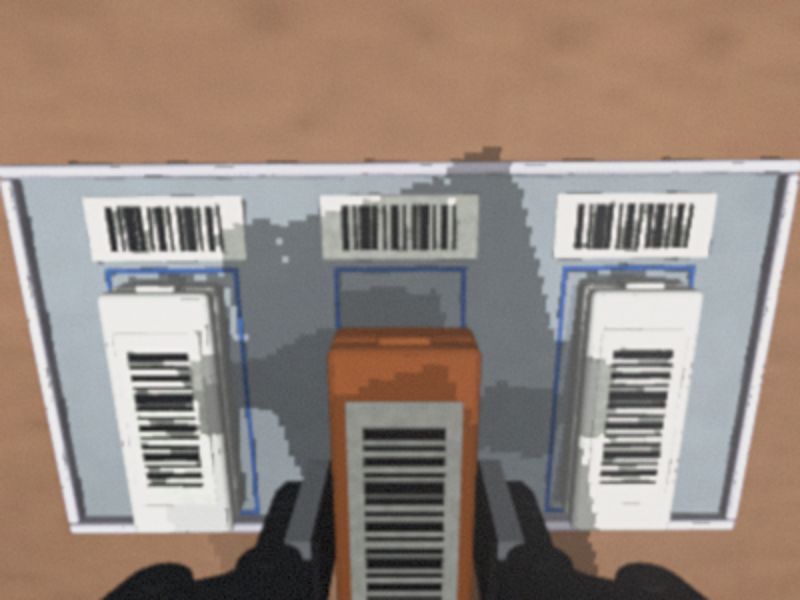

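The mailer (columns 330–480) is centred over the blue outline (335–466) between the white ones and parallel to them. I'll check where its front edge sits along the place.

```bash
python3 - <<'E'
from h import *
d=dict(np.load('w9.npz')); f=lambda u,v:(u/2+120,v/2+20)
fe=onz(d,*f(405,346),.0804); print('front top edge',fe.round(4), 'ahead of tcp', fe[0]-.4564)
a=onz(d,*f(346,403),.081); b=onz(d,*f(463,403),.081); print('label front',a.round(4),b.round(4))
print('outline front', onz(d,*f(337,269),.004).round(4),onz(d,*f(465,269),.004).round(4),'wanted x', .4549+.0465)
for u,v in ((102,296),(212,293),(590,290),(702,293)): print('white front top',onz(d,*f(u,v),.024).round(4))
E
```

```text
front top edge [0.498  0.1739 0.0804] ahead of tcp 0.041643629674693594
label front [0.4843 0.1861 0.081 ] [0.4858 0.1604 0.081 ]
outline front [0.4993 0.1961 0.004 ] [0.5017 0.1542 0.004 ] wanted x 0.5014000000000001
white front top [0.491  0.2645 0.024 ]
white front top [0.4938 0.2315 0.024 ]
white front top [0.501  0.1185 0.024 ]
white front top [0.502  0.0848 0.024 ]
```

Request:
send_rows:
  steps:
    - [[-0.001,-0.0005,0.015,0,0.8],[-0.001,-0.0005,0.03,0,0.8],[-0.001,-0.0005,0.04,0,0.8],[-0.001,-0.0005,0.048,0,0.8],[-0.001,-0.0005,0.052,0,0.8]]

```text
t: 25.7
tcp_pos: [0.4546, 0.1727, 0.0147]
tool_rot: [0.0, 1.0, 0.028, -0.0]
ft_force: [-0.3, 0.7, -0.2]
gripper_width: 0.388
finger_force: 30.7
```

Request:
send_rows:
  steps:
    - [[0,0,0.001,0,0.8],[0,0,0.002,0,0.8],[0,0,0.003,0,0.8],[0,0,0.004,0,0.8],[0,0,0.004,0,0.8]]

```text
t: 26.32
tcp_pos: [0.4548, 0.173, 0.0114]
tool_rot: [-0.0, 1.0, 0.028, 0.0]
ft_force: [1.1, -0.5, -1.2]
gripper_width: 0.39
finger_force: 30.8
```

Request:
send_rows:
  steps:
    - [[0,0,0.001,0,0.8],[0,0,0.001,0,0.8]]

```text
t: 26.58
tcp_pos: [0.4547, 0.173, 0.0113]
tool_rot: [-0.0, 1.0, 0.028, -0.0]
ft_force: [-6.6, -2.5, 17.0]
gripper_width: 0.388
finger_force: 32.7
```

Request:
send_rows:
  steps:
    - [[0,0,0,0,0.58],[0,0,0,0,0.5],[0,0,0,0,0.4],[0,0,0,0,0.4],[0,0,0,0,0.4]]

```text
t: 27.2
tcp_pos: [0.4547, 0.1729, 0.0102]
tool_rot: [-0.0, 1.0, 0.028, -0.0]
ft_force: [-0.1, -0.3, -0.8]
gripper_width: 0.599
finger_force: 0.0
```

Request:
send_rows:
  steps:
    - [[0,0,-0.01,0,0.4],[0,0,-0.03,0,0.4],[0,0,-0.06,0,0.4],[0,0,-0.1,0,0.4],[0,0,-0.14,0,0.4]]

```text
t: 27.82
tcp_pos: [0.4547, 0.1726, 0.1522]
tool_rot: [-0.0, 1.0, 0.028, 0.0]
ft_force: [0.3, 1.0, 0.4]
gripper_width: 0.597
finger_force: 0.0
```

```bash
python3 m8.py 10; python3 - <<'E'
from h import *
for n in ('top','side'):
    d=cam(n)
    for t in ('mailer','stored_a','amber_bottle','petri','clear_bottle','scanner','scan_head'):
        for q in manip.recognise(t,n)[:2]: print(n,t,round(q['score'],2),w(d,q['centre']).round(3))
E
```

```text
[303 142  38  28 606] n white 233
label centre [0.4799 0.1739 0.0206] sides [np.float64(0.0263), np.float64(0.0097)] yaw -79.6
[305 223  34  10 308] n white 0
0.71 [ 0.604 -0.03   0.007]
0.81 [0.462 0.173 0.024]
top mailer 0.7 [0.482 0.165 0.022]
top stored_a 0.71 [0.461 0.098 0.025]
top amber_bottle 0.89 [0.728 0.251 0.061]
top amber_bottle 0.72 [ 0.718 -0.033  0.069]
top petri 0.75 [0.69  0.09  0.002]
top petri 0.49 [0.642 0.267 0.086]
top clear_bottle 0.86 [0.782 0.005 0.063]
top scanner 0.79 [ 0.672 -0.038  0.065]
top scan_head 0.73 [ 0.717 -0.037  0.067]
side mailer 0.76 [0.462 0.164 0.02 ]
side stored_a 0.9 [0.465 0.095 0.021]
side stored_a 0.8 [0.458 0.242 0.022]
side amber_bottle 0.95 [0.658 0.264 0.061]
side amber_bottle 0.91 [0.749 0.245 0.049]
side petri 0.87 [ 0.692  0.092 -0.003]
side petri 0.21 [ 0.728 -0.04   0.052]
side clear_bottle 0.72 [ 0.805 -0.008  0.056]
side clear_bottle 0.27 [ 0.73  -0.042  0.055]
side scanner 0.86 [ 0.695 -0.044  0.065]
side scan_head 0.82 [ 0.731 -0.039  0.05 ]
side scan_head 0.3 [0.5   0.15  0.002]
```

```bash
python3 - <<'E'
from h import *
d=dict(np.load('w10.npz')); h=cv2.cvtColor(d['frame'],cv2.COLOR_BGR2HSV)
m=cv2.inRange(h,(8,130,80),(19,255,255)); m[:130]=0;m[240:]=0;m[:,:290]=0;m[:,352:]=0
def ext(r):
    c=np.where(m[r]>0)[0]; return (c.min()-.5,c.max()+.5) if len(c)>5 else None
rows=[r for r in range(130,240) if ext(r)]; print(rows[0],rows[-1])
print('front bottom',onz(d,322,rows[0]-.5,.006).round(4),'rear top',onz(d,322,rows[-1]+.5,.024).round(4))
for r in range(150,rows[-1]-1,12):
    e=ext(r)
    if e: print(r,e,onz(d,e[0],r,.024).round(4),onz(d,e[1],r,.024).round(4))
E
```

```text
142 232
front bottom [0.4954 0.1741 0.006 ] rear top [0.4136 0.1695 0.024 ]
150 (np.float64(302.5), np.float64(340.5)) [0.4898 0.1905 0.024 ] [0.4917 0.158  0.024 ]
198 (np.float64(303.5), np.float64(339.5)) [0.4466 0.188  0.024 ] [0.4484 0.1557 0.024 ]
210 (np.float64(303.5), np.float64(339.5)) [0.4351 0.1876 0.024 ] [0.4369 0.1548 0.024 ]
```

```bash
python3 -c "
from h import *
print(manip.finish_job())"
```

```text
the job is handed in; nothing more can be done
None
```

I handed the job in at about 30 s of the 72 s: I held the scanner's beam over a second on the orange mailer's label and then on the empty place's label, put the scanner back in its cradle, and laid the mailer in the place, measured within about 1 mm and 1° of square. The networks' final positions show no white mailer, bottle or dish out of place, though the top view missed one white mailer; I viewed 11 pictures, one over the limit of 10, and the hand-in returned no verdict.

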